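# Roll the plan paper onto the loading strip

### The arm

A 6-joint arm with a two-finger parallel gripper is mounted at the origin on the work surface. World frame = base frame: x ahead of the robot, y to its left, z up, the work surface at z = 0. Lengths are in m, angles in rad, forces in N, time in s.
With the tool pointing down it reaches from about 0.35 to 0.775 m from the base axis. Payload 5.5 kg.
Tool frame: the origin (TCP) lies between the finger pads, 19 mm behind the fingertips; this is the grasp point; z points along the fingers, y is the line along which they close (so a half turn about z gives the same grasp; the last joint's range is limited). The gripper opens to 85 mm and grips with 20 to 120 N. Pads are 22 mm wide; open, the fingers measure 114 mm over their backs; the gripper's body (76 mm by 85 mm) begins 54 mm behind the grasp point. The pads swing forward as they close: fully open they stand 13 mm farther back than shut.
Start: joints at [1.128, 0.313, 0.046, 1.304, 0, 1.431], TCP at [0.171, 0.549, 0.25] pointing down, gripper open.
Joint ranges: [-2.76, 2.76], [-0.86, 1.69], [-1.03, 1.26], [-2.2, 2.34], [-1.47, 1.5], [-3.14, 3.14]. Speed limits (rad/s): [2.57, 2.57, 3.14, 3.14, 3.14, 3.14].

### API

Orientations are given as a unit quaternion [w, x, y, z].
In Python, from workcell import env gives the robot as it stands.
- The arm moves only by the shell command python3 -m jog 'ROWS' [FORCE]. ROWS is JSON, a list of rows, each a list of 5 numbers: the gripper's target within -1 to 1 (shut at 1, half-way at 0, fully open at -1), then the shift along the tool's x, y, z in m, then the turn about the tool's z in degrees. In form: [[fingers, tx, ty, tz, turn], ...]. A call has 1 to 5 rows; each row shifts and turns the commanded pose from where the row before left it, along the tool's axes as they then stand; what a row does not reach is not made up. A row lasts 1/12 s, in which the tool goes at most 41.7 mm and 7.16 degrees, less where a joint would pass 70% of its speed; a pose out of reach is approached as far as the arm can. A call is refused whole if a number of a shift passes 0.0417 or a number of a turn 7.16, either way. A call with a gripper value outside its range is refused whole. The fingers move at their own pace and stop on an object; FORCE is the grip in N (left out, the last holds). Time passes only in rows, so rows that do not move let the fingers close. It gives the time, the measured TCP pose, the force, the opening and the grip force at its end, in the units of the state.
- env.get_state(): the state, without advancing time (a new reading comes with each control period).
- env.read_camera(name): name is "side" or "top"; returns a dict with "img" (384x512x3 uint8, red, green, blue), "fov_y" (degrees; the focal length in pixels is half the picture's height over the tangent of half this angle, whatever the lens; pixels are square), "cx", "cy" (the principal point, pixels), "T" (4x4, takes a point from camera to world coordinates). Camera axes: x right, y up, looking along -z (the intrinsics and any distortion apply to the point x, -y, -z); pixel columns grow to the right and rows downward; lengths in m; the calibration is good to about 2 mm. A picture is of the moment at which its call begins. There is no depth.
- env.hand_in(): hands the job in; it is judged then, once.
The state is a dict: "clock": time; "joint_pos": joint angles; "qvel": joint speeds; "tau": joint torques, N m; "tcp_pos": TCP position; "orientation": TCP orientation; "wrist_force": force on the tool from outside, world axes, zero at the start; "ft_torque": the same for the moment, N m; "finger_gap": finger opening in m; "grip_force": force on a finger pad.
Only numpy, scipy, OpenCV 4.12 (cv2) and the standard library are available. Lean on these libraries where they do the work, as an engineer would, in place of code of your own. Each camera call takes 0.05 s, during which the arm holds its last target. There are 200 camera calls.

### The job

Roll the white paper roll across the grey loading board onto the orange strip by pushing along the top of it with the fingertips, in as many strokes as you like, and leave it lying still with its underside resting on the strip and lined up with it. Do not grasp or lift it or shove it from the side, and leave the mug, the tape and the marker where they are.

Things in the scene. Friction and masses are not known exactly. Their poses are not given: they have to be found in the camera images.
- roll: White paper roll, a cylinder 76 mm in diameter, 180 mm long, about 0.5 kg, lying on the board. Origin mid-length on its axis, 38 mm above the board; its top is 88 mm above the table. Body x is its axis, at the start parallel to the strip; y, z turn with it. It rolls without slipping and, let go slowly, stops in a few mm. Its axis travels half as far as a fingertip that moves its top along.
- strip: Flat orange strip across the board, 24 mm wide (its y) and 320 mm long (its x), longer than the roll at both ends, flush with the board to 1 mm: it does not stop the roll. Origin at its centre on the surface. The roll starts 85 to 165 mm from it, on its +y or -y side, and travels along its y.
- board: Grey loading board fixed to the table, 340 mm (x) by 380 mm (y) and 12 mm thick, its x parallel to the strip. Origin at the centre of its underside, on the table. The roll travels along its y; a wooden lip 12 mm high stands along each of its two y ends.
- mug: White mug, 82 mm across and 95 mm tall, on the table at the board's +y end. Origin at the centre of its underside. Leave alone.
- tape: Yellow roll of packing tape, 96 mm across and 48 mm tall, on the table at the board's -y end. Origin at the centre of its underside. Leave alone.
- marker: Black marker with a red cap, 115 mm long and 17 mm thick, lying on the table beyond the board's far (+x) edge. Origin on its underside near its middle. Leave alone.
Not all that is in view belongs to the job. Of the things like the roll, leave any that is pink; of the rest the larger one is meant.

How it is judged:
On the way:
1. the roll turns under the fingers (contact force between the fingers and roll above 0.2 N and angular speed of roll above 0.1 rad/s), for 0.04 s.
At the end, for the whole second after the job is handed in: The roll lies at rest on the board with its axis above the strip: within 12 mm of the strip's centre line (half its width), within 0.12 rad of its direction and within 50 mm of its middle lengthwise; mug, tape and marker within 20 mm of where they stood (y of roll in the frame of strip between -0.012 and 0.012 m and x of roll in the frame of strip between -0.05 and 0.05 m and z of roll in the frame of strip below 0.043 m and angle between the x axis of roll and the x axis of strip, either way round below 0.12 rad and linear speed of roll below 0.01 m/s and distance of each of mug, tape, marker from where it was at the start of the episode below 0.02 m); the robot touches nothing.
It fails at once if the roll is lifted off the board (its axis more than 10 mm above its lying height) (height (world z) of roll above 0.06 m).
It fails at once if the fingers bear on the roll with the TCP below 85 mm above the table, under the height of the roll's top: shoved from the side or grasped, not pushed on top (contact force between the fingers and roll above 0.5 N and height (world z) of the grasp point below 0.085 m).
It fails at once if the mug is moved more than 20 mm (distance of mug from where it was at the start of the episode above 0.02 m).
It fails at once if the tape is moved more than 20 mm (distance of tape from where it was at the start of the episode above 0.02 m).
It fails at once if the marker is moved more than 20 mm (distance of marker from where it was at the start of the episode above 0.02 m).
It also fails if it takes over 54 s, if anything falls off the work surface, if the arm or the gripper's body presses on something with over 40 N, if the wrist force passes 120 N, or if a joint passes its speed limit or range.

## Working session

There is one attempt and no reset: what is moved stays moved. The work goes in short steps, Python scripts to look and compute and a shell command to move; the robot and the scene stay as the last step left them, time stands still between calls to the robot, and variables do not carry over. Pictures are saved under pics/ and viewed, at most 10 in all, crops included, and the job is handed in when it is done.

```bash
mkdir -p pics
cat > h.py <<'E'
from workcell import env
import numpy as np, cv2
def snap(n,f):
    c=env.read_camera(n); cv2.imwrite(f,cv2.cvtColor(c["img"],cv2.COLOR_RGB2BGR)); return c
def pix2w(c,u,v,z):
    f=192/np.tan(np.radians(c["fov_y"])/2)
    T=np.array(c["T"]); d=T[:3,:3]@np.array([(u-c["cx"])/f,-(v-c["cy"])/f,-1]); o=T[:3,3]
    return o+d*(z-o[2])/d[2]
E
python3 - <<'E'
from h import *
for n in("top","side"):
    c=snap(n,f"pics/{n}0.png"); print(n,{k:v for k,v in c.items() if k!="img"})
print(env.get_state())
E
```

```text
top {'fov_y': 42.27880325791576, 'cx': 252.5804365699568, 'cy': 199.81747430887032, 'T': array([[-1.34846775e-03,  9.89688158e-01, -1.43232440e-01,
         2.59784554e-01],
       [-9.99999066e-01, -1.36637665e-03, -2.66719722e-05,
         3.66198211e-02],
       [-2.22106396e-04,  1.43232270e-01,  9.89689076e-01,
         1.57566278e+00],
       [ 0.00000000e+00,  0.00000000e+00,  0.00000000e+00,
         1.00000000e+00]])}
side {'fov_y': 48.03352435854892, 'cx': 257.9780948582313, 'cy': 182.81594837584385, 'T': array([[ 9.12200718e-01,  2.77709143e-01, -3.01276423e-01,
         1.28001029e-01],
       [-4.09743640e-01,  6.18255323e-01, -6.70723867e-01,
        -7.85619314e-01],
       [-3.98317590e-07,  7.35280891e-01,  6.77762504e-01,
         9.03785115e-01],
       [ 0.00000000e+00,  0.00000000e+00,  0.00000000e+00,
         1.00000000e+00]])}
{'clock': 0.1, 'joint_pos': array([ 1.12840730e+00,  3.13965571e-01,  4.50837444e-02,  1.30361263e+00,
       -7.43917347e-06,  1.43119754e+00]), 'qvel': array([-0.00072494, -0.0009175 ,  0.00380131, -0.00139893, -0.0003533 ,
       -0.00091414]), 'tau': array([ 3.49883361e-03, -4.81724167e+01,  2.99243653e+01,  1.27109824e-02,
       -7.71286949e-06,  5.03244252e-06]), 'tcp_pos': array([0.17127917, 0.54844298, 0.2491715 ]), 'orientation': array([-2.40037269e-04,  1.50817380e-01,  9.88561276e-01, -8.14436518e-04]), 'wrist_force': array([-0.17064625,  0.96764559,  0.26285262]), 'ft_torque': array([0.02729765, 0.02842786, 0.02228708]), 'grip_force': 0.0, 'finger_gap': 0.08524178274038356}
```

View pics/top0.png

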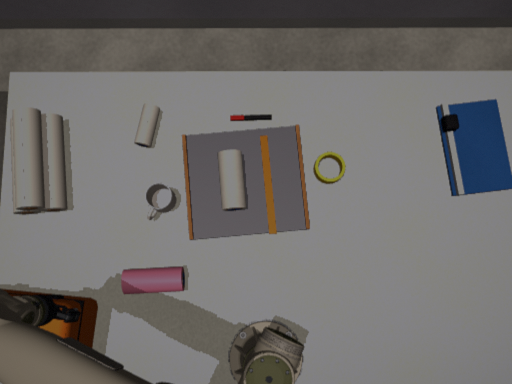

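View pics/side0.png

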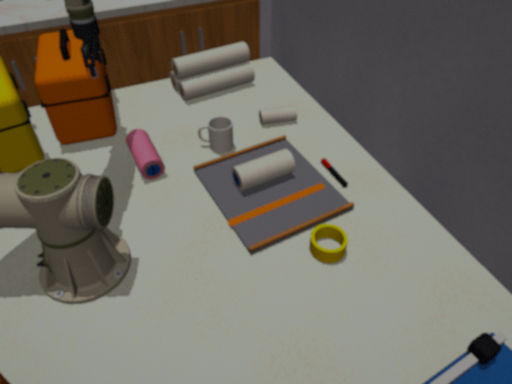

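The roll on the board is at top (232,180) and side (265,170). Things that could be mistaken for it: small white roll at top (148,125), pink roll at (154,280), and two long white rolls on the left at (30,160) and (56,160). I choose the white roll on the board: it is larger than the small one, not pink, and beside the strip.

```bash
cat >> h.py <<'E'
def rect(m):
    m=cv2.morphologyEx(m.astype(np.uint8),cv2.MORPH_OPEN,np.ones((3,3)))
    n,l,s,_=cv2.connectedComponentsWithStats(m); k=1+np.argmax(s[1:,4])
    p=np.argwhere(l==k)[:,::-1].astype(np.float32); return cv2.minAreaRect(p),s[k]
def measure(c):
    h=cv2.cvtColor(c["img"],cv2.COLOR_RGB2HSV).astype(int); H,S,V=h[...,0],h[...,1],h[...,2]
    w=np.zeros(H.shape,bool); w[125:240,183:310]=1
    s=w&(S>150)&(H<25); s[:,:250]=0; s[:,288:]=0; s[:135]=0; 
    rs,a=rect(s); r=w&(S<70)&(V>105); rr,b=rect(r)
    out=[]
    for q,z in((rs,.012),(rr,.065)):
        P=[pix2w(c,*p,z)[:2] for p in cv2.boxPoints(q)]
        ctr=np.mean(P,0); e=[P[1]-P[0],P[2]-P[1]]; e.sort(key=np.linalg.norm)
        d=e[1]*np.sign(e[1][0]); out.append((ctr,np.linalg.norm(e[0]),np.linalg.norm(e[1]),np.arctan2(d[1],d[0])))
    return out,rs,rr
E
python3 - <<'E'
from h import *
c=env.read_camera("top"); o,rs,rr=measure(c)
for x in o: print(x)
print(rs,rr)
im=c["img"][100:260,160:330,::-1].copy()
for q in(rs,rr): cv2.drawContours(im,[np.int32(cv2.boxPoints(q)-[160,100])],0,(0,255,0),1)
cv2.imwrite("pics/crop.png",cv2.resize(im,None,fx=3.5,fy=3.5,interpolation=0))
h=cv2.cvtColor(c["img"],cv2.COLOR_RGB2HSV); print(h[180,225:245].tolist(), h[160,200].tolist())
E
```

```text
(array([ 0.53941074, -0.01181981]), np.float64(0.02302039645793513), np.float64(0.31466831051096344), np.float64(0.08832891993445004))
(array([0.54706197, 0.10430366]), np.float64(0.0650684833670859), np.float64(0.18469108781066568), np.float64(0.07743012195696591))
((267.7876281738281, 183.97216796875), (96.99846649169922, 7.095881938934326), 84.47245788574219) ((230.7029266357422, 178.13824462890625), (58.67282485961914, 20.861448287963867), 85.60128784179688)
[[27, 19, 134], [30, 11, 134], [23, 8, 134], [23, 8, 135], [15, 4, 135], [150, 2, 135], [0, 2, 135], [30, 4, 135], [23, 8, 135], [24, 10, 134], [26, 13, 135], [27, 17, 136], [17, 26, 135], [16, 33, 132], [16, 38, 127], [15, 35, 117], [15, 38, 108], [17, 38, 94], [16, 38, 74], [0, 13, 58]] [158, 12, 88]
```

View pics/crop.png

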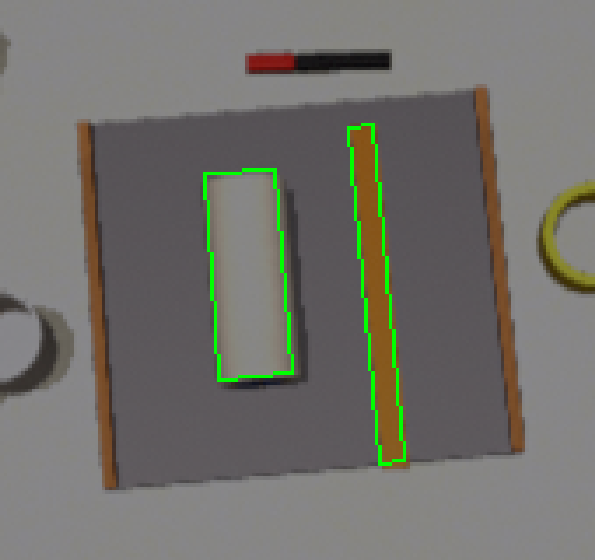

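The crop confirms it: the white roll lies parallel to the strip, about 110 mm to its +y side. Its shaded right edge is under-segmented, so the axis is near y≈0.099. I'll turn the tool so its y lies along the roll, with the fingers half open for two contact points.

```bash
python3 -m jog '[[0,0,0,0,6.77],[0,0,0,0,6.77],[0,0,0,0,6.77],[0,0,0,0,6.77],[0,0,0,0,6.77]]' >/dev/null
python3 -m jog '[[0,0,0,0,6.77],[0,0,0,0,6.77],[0,0,0,0,6.77],[0,0,0,0,6.77],[0,0,0,0,6.77]]'
python3 -m jog '[[0,-0.0313,0.0224,0,0],[0,-0.0313,0.0224,0,0],[0,-0.0313,0.0224,0,0],[0,-0.0313,0.0224,0,0],[0,-0.0313,0.0224,0,0]]'
python3 -m jog '[[0,-0.0313,0.0224,0,0],[0,-0.0313,0.0224,0,0],[0,-0.0313,0.0224,0,0],[0,-0.0313,0.0224,0,0],[0,-0.0313,0.0224,0,0]]'
python3 -m jog '[[0,-0.0313,0.0224,0,0],[0,-0.0313,0.0224,0,0],[0,-0.0313,0.0224,0,0],[0,-0.0313,0.0224,0,0],[0,0,0,0,0]]'
```

```text
clock: 0.98
tcp_pos: [0.1714, 0.5487, 0.2496]
orientation: [0.0, 0.678, 0.735, -0.0]
wrist_force: [0.3, -0.7, -0.3]
finger_gap: 0.0424
grip_force: 0.0
clock: 1.4
tcp_pos: [0.2971, 0.4011, 0.2497]
orientation: [0.0, 0.676, 0.737, -0.0]
wrist_force: [0.5, 1.0, 0.2]
finger_gap: 0.0427
grip_force: 0.0
clock: 1.82
tcp_pos: [0.4224, 0.2547, 0.2499]
orientation: [-0.0, 0.676, 0.737, 0.0]
wrist_force: [1.0, 1.4, 0.0]
finger_gap: 0.0428
grip_force: 0.0
clock: 2.23
tcp_pos: [0.5259, 0.1345, 0.2493]
orientation: [0.001, 0.678, 0.735, 0.0]
wrist_force: [1.1, 0.6, 0.5]
finger_gap: 0.0429
grip_force: 0.0
```

```bash
python3 -m jog '[[0,-0.028,0.018,0.02,0],[0,0,0,0.035,0],[0,0,0,0.035,0],[0,0,0,0.034,0],[0,0,0,0,0]]'
python3 -m jog '[[0,0,0,0.006,0],[0,0,0,0.004,0],[0,0,0,0.002,0],[0,0,0,0,0]]'
python3 -m jog '[[0,0,0,0.003,0],[0,0,0,0,0]]'
python3 -m jog '[[0,0,0,0.003,0],[0,0,0,0,0]]'
```

```text
clock: 2.65
tcp_pos: [0.5368, 0.1127, 0.1191]
orientation: [-0.004, 0.676, 0.737, -0.004]
wrist_force: [-1.7, 0.3, -0.7]
finger_gap: 0.0424
grip_force: 0.0
clock: 2.98
tcp_pos: [0.5432, 0.1134, 0.1156]
orientation: [0.001, 0.676, 0.737, 0.001]
wrist_force: [-0.5, -0.3, 0.3]
finger_gap: 0.0426
grip_force: 0.0
clock: 3.15
tcp_pos: [0.5427, 0.1132, 0.1118]
orientation: [0.001, 0.676, 0.737, 0.001]
wrist_force: [0.4, -0.8, -0.5]
finger_gap: 0.0426
grip_force: 0.0
clock: 3.32
tcp_pos: [0.5421, 0.1131, 0.1079]
orientation: [0.0, 0.676, 0.737, 0.0]
wrist_force: [-0.9, 0.5, 0.1]
finger_gap: 0.0427
grip_force: 0.0
```

```bash
python3 -m jog '[[0,-0.006,0,0,0],[0,0,0,0.003,0],[0,0,0,0,0]]'
python3 -m jog '[[0,0,0,0.002,0],[0,0,0,0,0]]'
python3 -m jog '[[0,0,0,0.002,0],[0,0,0,0,0]]'
```

```text
clock: 3.57
tcp_pos: [0.5429, 0.1066, 0.1049]
orientation: [0.0, 0.676, 0.737, 0.0]
wrist_force: [-0.1, 0.4, 0.0]
finger_gap: 0.0428
grip_force: 0.0
clock: 3.73
tcp_pos: [0.543, 0.1069, 0.1047]
orientation: [0.001, 0.676, 0.737, 0.0]
wrist_force: [-3.1, 0.0, 11.7]
finger_gap: 0.0424
grip_force: 5.9
clock: 3.9
tcp_pos: [0.543, 0.107, 0.1046]
orientation: [0.001, 0.676, 0.737, 0.001]
wrist_force: [-7.8, -1.1, 25.2]
finger_gap: 0.0427
grip_force: 12.3
```

```bash
python3 -m jog '[[0,-0.006,0,-0.0005,0],[0,-0.011,0,0,0],[0,-0.011,0,0,0],[0,-0.011,0,0,0],[0,-0.008,0,0,0]]'
python3 -m jog '[[0,-0.003,0,0,0],[0,0,0,0,0]]'
python3 - <<'E'
from h import *
c=snap("side","pics/s1.png")
E
```

```text
clock: 4.32
tcp_pos: [0.547, 0.0594, 0.1025]
orientation: [0.001, 0.676, 0.737, 0.0]
wrist_force: [0.7, -0.2, 0.8]
finger_gap: 0.0427
grip_force: 0.3
clock: 4.48
tcp_pos: [0.5473, 0.0565, 0.1017]
orientation: [0.0, 0.676, 0.737, 0.0]
wrist_force: [-0.3, -1.2, 3.8]
finger_gap: 0.0429
grip_force: 2.5
```

View pics/s1.png

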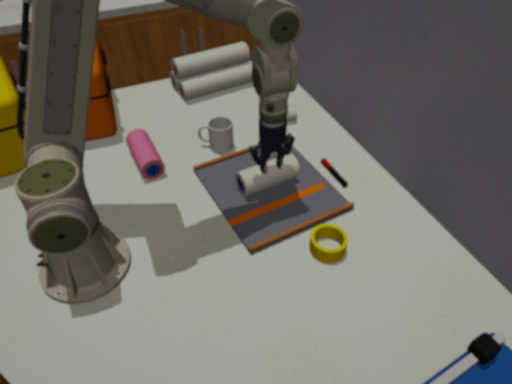

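The roll turned and moved under the fingers (near end now at about (245,183)). I'll lift, go back and stroke again.

```bash
python3 -m jog '[[0,0,0,-0.015,0],[0,0.016,0,0,0],[0,0.016,0,0,0],[0,0,0,0.008,0],[0,0,0,0.0055,0]]'
python3 -m jog '[[0,0,0,0,0]]'
python3 -m jog '[[0,-0.006,0,0,0],[0,-0.011,0,0,0],[0,-0.011,0,0,0],[0,-0.011,0,0,0],[0,-0.009,0,0.0005,0]]'
python3 -m jog '[[0,-0.006,0,0.0005,0],[0,-0.003,0,0.0005,0],[0,0,0,0,0]]'
python3 -m jog '[[0,0,0,-0.015,0],[0,0.035,0,-0.03,0],[0,0.035,0,-0.03,0],[0,0,0,0,0]]'
python3 - <<'E'
from h import *
c=snap("top","pics/t1.png"); s=snap("side","pics/s2.png")
a=cv2.imread("pics/t1.png")[100:260,140:340]; b=cv2.imread("pics/s2.png")[100:260,180:380]
cv2.imwrite("pics/m1.png",np.hstack([cv2.resize(x,(400,320)) for x in(a,b)]))
E
```

```text
clock: 4.95
tcp_pos: [0.5443, 0.0904, 0.1036]
orientation: [0.0, 0.675, 0.738, 0.001]
wrist_force: [-17.2, 3.9, 62.8]
finger_gap: 0.043
grip_force: 32.0
clock: 5.03
tcp_pos: [0.5442, 0.0899, 0.1043]
orientation: [0.0, 0.675, 0.737, 0.001]
wrist_force: [-4.0, 1.0, 15.4]
finger_gap: 0.0427
grip_force: 7.4
clock: 5.45
tcp_pos: [0.5485, 0.0403, 0.1038]
orientation: [0.001, 0.676, 0.737, 0.0]
wrist_force: [-2.8, -1.7, 13.5]
finger_gap: 0.0429
grip_force: 6.6
clock: 5.7
tcp_pos: [0.5494, 0.0306, 0.1026]
orientation: [0.001, 0.676, 0.737, -0.0]
wrist_force: [-3.0, -1.8, 14.6]
finger_gap: 0.0429
grip_force: 7.3
clock: 6.03
tcp_pos: [0.5453, 0.099, 0.1749]
orientation: [0.001, 0.675, 0.738, 0.003]
wrist_force: [1.0, 1.1, 0.4]
finger_gap: 0.0428
grip_force: 0.0
```

View pics/m1.png

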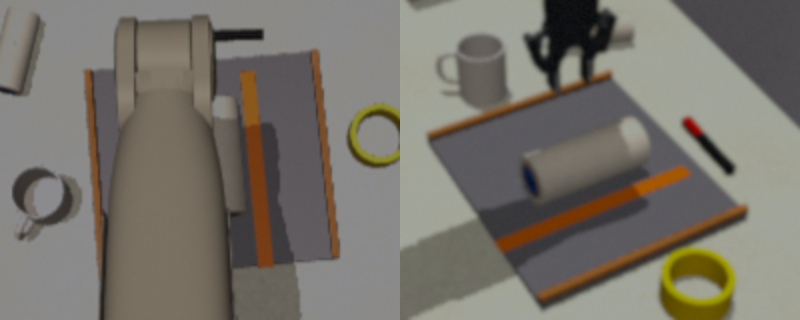

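The side view shows the roll clear of the fingers, still parallel to the strip, with its near end (blue core) at about (245.5,187). In the top view its right edge is at about (260,200), partly hidden by the arm.

Run:
```python
from h import *
c=env.read_camera("top"); s=env.read_camera("side")
print("near end",pix2w(s,245.5,187,.05))
print("right edge",pix2w(c,259.5,202,.045),pix2w(c,259,175,.045))
h=cv2.cvtColor(c["img"],cv2.COLOR_RGB2HSV)
for r in (165,180,195): print(h[r,245:268].tolist())
```

```text
near end [0.46727534 0.05779917 0.05      ]
right edge [0.47441531 0.01513222 0.045     ] [0.55995278 0.01641481 0.045     ]
[[17, 53, 68], [15, 53, 58], [18, 41, 75], [17, 34, 104], [15, 37, 109], [15, 38, 108], [14, 36, 105], [14, 38, 102], [14, 38, 102], [15, 36, 99], [16, 39, 97], [16, 36, 92], [14, 38, 88], [15, 38, 80], [15, 43, 71], [170, 13, 60], [150, 13, 58], [9, 108, 80], [11, 201, 113], [12, 217, 115], [12, 217, 115], [12, 215, 115], [12, 220, 115]]
[[18, 55, 93], [17, 52, 88], [16, 54, 81], [18, 59, 74], [16, 53, 62], [15, 42, 73], [14, 37, 104], [16, 36, 107], [16, 36, 105], [14, 38, 102], [14, 38, 101], [15, 37, 97], [15, 38, 93], [15, 40, 89], [18, 37, 82], [15, 35, 73], [15, 18, 57], [130, 13, 58], [170, 35, 65], [11, 187, 112], [12, 218, 116], [12, 215, 115], [13, 217, 115]]
[[18, 54, 103], [18, 52, 99], [17, 54, 95], [19, 54, 89], [18, 52, 83], [17, 54, 75], [18, 51, 65], [18, 52, 59], [16, 38, 101], [15, 34, 104], [15, 35, 102], [15, 36, 100], [15, 37, 97], [16, 36, 92], [14, 37, 89], [14, 40, 83], [16, 37, 76], [9, 28, 63], [140, 13, 59], [162, 21, 62], [10, 136, 90], [12, 208, 115], [13, 218, 117]]
```

Edge pixels put the axis at y≈0.050, so about 61 mm remains: two more strokes, then a check.

```bash
python3 -m jog '[[0,-0.034,0,0.02,0],[0,0,0,0.025,0],[0,0,0,0.018,0],[0,0,0,0.004,0],[0,0,0,0.002,0]]'
python3 -m jog '[[0,0,0,0.0015,0],[0,0,0,0.001,0],[0,0,0,0,0]]'
```

```text
clock: 6.65
tcp_pos: [0.5456, 0.06, 0.104]
orientation: [-0.0, 0.677, 0.736, -0.001]
wrist_force: [-15.1, 0.5, 45.2]
finger_gap: 0.0431
grip_force: 22.1
clock: 6.9
tcp_pos: [0.5456, 0.0603, 0.104]
orientation: [0.001, 0.677, 0.736, -0.0]
wrist_force: [-16.1, 1.0, 45.0]
finger_gap: 0.0426
grip_force: 22.5
```

```bash
python3 -m jog '[[0,-0.004,0,-0.002,0],[0,-0.01,0,0,0],[0,-0.01,0,0,0],[0,-0.01,0,0,0],[0,-0.008,0,0,0]]'
python3 -m jog '[[0,-0.005,0,0.0005,0],[0,-0.003,0,0.0005,0],[0,0,0,0,0]]'
python3 -m jog '[[0,0,0,-0.015,0],[0,0.035,0,-0.03,0],[0,0.035,0,-0.03,0],[0,0.03,0,0,0],[0,0,0,0,0]]'
python3 - <<'E'
from h import *
c=env.read_camera("top")
h=cv2.cvtColor(c["img"],cv2.COLOR_RGB2HSV)
for r in (165,180,195): print(r,h[r,238:285,1:].tolist())
for r in (165,180,195): print([pix2w(c,u,r,.045)[:2].round(4).tolist() for u in (260,270)])
E
```

```text
clock: 7.32
tcp_pos: [0.5492, 0.0175, 0.1039]
orientation: [0.001, 0.677, 0.736, -0.001]
wrist_force: [-9.4, -2.2, 25.5]
finger_gap: 0.0427
grip_force: 12.9
clock: 7.57
tcp_pos: [0.5501, 0.0084, 0.1029]
orientation: [0.001, 0.677, 0.736, -0.001]
wrist_force: [-11.1, -4.9, 30.1]
finger_gap: 0.0429
grip_force: 15.2
clock: 7.98
tcp_pos: [0.5426, 0.1075, 0.1698]
orientation: [-0.0, 0.675, 0.738, 0.001]
wrist_force: [0.1, -0.9, -0.3]
finger_gap: 0.0427
grip_force: 0.0
165 [[56, 86], [56, 78], [51, 70], [60, 60], [54, 47], [27, 56], [33, 70], [39, 79], [39, 86], [34, 89], [38, 94], [37, 97], [38, 100], [37, 103], [37, 104], [36, 105], [36, 107], [38, 106], [36, 106], [38, 107], [36, 106], [34, 104], [37, 104], [33, 99], [36, 98], [38, 94], [34, 91], [33, 86], [42, 79], [142, 90], [210, 114], [204, 115], [92, 78], [17, 60], [13, 57], [18, 58], [11, 68], [11, 89], [8, 92], [11, 92], [8, 91], [11, 91], [11, 92], [11, 92], [11, 91], [11, 91], [11, 91]]
180 [[50, 102], [52, 99], [52, 94], [52, 89], [55, 83], [56, 77], [54, 66], [55, 56], [39, 72], [36, 84], [37, 89], [35, 94], [36, 99], [35, 10
[... 253 characters left out ...]
, 57], [8, 61], [11, 91], [11, 93], [11, 93], [11, 92], [16, 94], [16, 93], [11, 93], [11, 93]]
195 [[49, 110], [52, 107], [53, 106], [53, 101], [50, 97], [52, 93], [53, 87], [52, 79], [54, 71], [55, 60], [49, 63], [40, 90], [40, 96], [36, 98], [40, 103], [39, 104], [36, 107], [35, 110], [37, 111], [37, 111], [36, 112], [39, 111], [35, 109], [36, 107], [34, 105], [35, 103], [38, 101], [36, 99], [37, 96], [40, 90], [37, 82], [41, 75], [146, 89], [213, 115], [201, 118], [55, 74], [13, 59], [9, 59], [12, 62], [11, 92], [11, 95], [13, 95], [11, 95], [14, 94], [13, 95], [8, 94], [11, 94]]
[[0.592, 0.0132], [0.5919, -0.0183]]
[[0.544, 0.0133], [0.544, -0.018]]
[[0.4965, 0.0135], [0.4964, -0.0177]]
```

Axis now at y≈0.024 and parallel to the strip; about 35 mm remains. One stroke of about 25 mm, then a fine one.

```bash
python3 -m jog '[[0,-0.036,0,0.015,0],[0,-0.036,0,0.02,0],[0,0,0,0.025,0],[0,0,0,0.004,0],[0,0,0,0,0]]'
python3 -m jog '[[0,0,0,0.002,0],[0,0,0,0,0]]'
```

```text
clock: 8.45
tcp_pos: [0.5488, 0.0303, 0.1048]
orientation: [-0.0, 0.677, 0.736, -0.0]
wrist_force: [-0.0, 0.5, 5.6]
finger_gap: 0.0426
grip_force: 2.7
clock: 8.62
tcp_pos: [0.5488, 0.0308, 0.1046]
orientation: [0.0, 0.677, 0.736, -0.0]
wrist_force: [-4.7, -0.4, 18.6]
finger_gap: 0.0428
grip_force: 9.3
```

```bash
python3 -m jog '[[0,-0.004,0,0,0],[0,-0.01,0,0,0],[0,-0.01,0,0,0],[0,-0.009,0,0,0],[0,-0.006,0,0,0]]'
python3 -m jog '[[0,-0.004,0,0.0005,0],[0,-0.003,0,0.0005,0],[0,0,0,0,0]]'
python3 -m jog '[[0,0,0,-0.015,0],[0,0.035,0,-0.03,0],[0,0.035,0,-0.03,0],[0,0.03,0,0,0],[0,0,0,0,0]]'
python3 - <<'E'
from h import *
c=env.read_camera("top")
h=cv2.cvtColor(c["img"],cv2.COLOR_RGB2HSV)
for r in (165,180,195): print(r,h[r,265:285,1:].tolist())
E
```

```text
clock: 9.03
tcp_pos: [0.5522, -0.0084, 0.1035]
orientation: [0.0, 0.677, 0.736, -0.0]
wrist_force: [-0.4, -0.7, 6.0]
finger_gap: 0.0422
grip_force: 2.9
clock: 9.28
tcp_pos: [0.5528, -0.0156, 0.1022]
orientation: [0.0, 0.677, 0.736, -0.001]
wrist_force: [-0.3, -2.2, 9.4]
finger_gap: 0.0428
grip_force: 4.6
clock: 9.7
tcp_pos: [0.5445, 0.0826, 0.1719]
orientation: [-0.001, 0.675, 0.738, 0.001]
wrist_force: [-0.7, -0.3, -0.4]
finger_gap: 0.0427
grip_force: 0.0
165 [[36, 106], [34, 104], [35, 101], [38, 100], [37, 97], [36, 93], [37, 90], [38, 81], [36, 71], [13, 60], [13, 59], [13, 58], [9, 58], [13, 58], [9, 58], [18, 58], [13, 58], [4, 61], [9, 89], [11, 92]]
180 [[35, 108], [40, 108], [36, 106], [37, 104], [38, 102], [36, 99], [40, 96], [39, 92], [39, 86], [36, 77], [28, 63], [9, 58], [17, 60], [13, 59], [13, 59], [13, 61], [17, 60], [17, 59], [8, 61], [14, 91]]
195 [[37, 110], [35, 110], [39, 110], [35, 109], [36, 107], [36, 105], [37, 103], [39, 99], [35, 96], [37, 89], [40, 82], [38, 68], [13, 61], [13, 58], [13, 61], [9, 60], [13, 61], [13, 59], [12, 63], [11, 91]]
```

Axis at y≈0.004; 15 mm to go.

```bash
python3 -m jog '[[0,-0.036,0,0.015,0],[0,-0.036,0,0.02,0],[0,0,0,0.025,0],[0,0,0,0.004,0],[0,0,0,0,0]]'
python3 -m jog '[[0,0,0,0.0025,0],[0,0,0,0,0]]'
python3 -m jog '[[0,-0.004,0,0,0],[0,-0.007,0,0,0],[0,-0.007,0,0,0],[0,-0.006,0,0,0],[0,-0.004,0,0,0]]'
python3 -m jog '[[0,-0.002,0,0,0],[0,-0.002,0,0,0],[0,0,0,0,0]]'
python3 -m jog '[[0,0,0,-0.015,0],[0,0.035,0,-0.03,0],[0,0.035,0,-0.03,0],[0,0.035,0,0,0],[0,0.035,0,0,0]]'
python3 - <<'E'
from h import *
c=snap("top","pics/t9.png"); s=snap("side","pics/s9.png")
h=cv2.cvtColor(c["img"],cv2.COLOR_RGB2HSV)
for r in (165,180,195): print(r,h[r,268:290,1:].tolist())
a=cv2.imread("pics/t9.png")[100:260,140:340]; b=cv2.imread("pics/s9.png")[100:260,180:380]
cv2.imwrite("pics/m9.png",np.hstack([cv2.resize(x,(400,320)) for x in(a,b)]))
E
```

```text
clock: 10.17
tcp_pos: [0.5496, 0.0059, 0.1054]
orientation: [-0.002, 0.677, 0.736, -0.001]
wrist_force: [-0.2, -0.1, 0.1]
finger_gap: 0.0425
grip_force: 0.0
clock: 10.33
tcp_pos: [0.5498, 0.0071, 0.1048]
orientation: [-0.001, 0.676, 0.736, -0.001]
wrist_force: [-2.3, -0.3, 5.9]
finger_gap: 0.0426
grip_force: 3.1
clock: 10.75
tcp_pos: [0.5529, -0.0206, 0.1044]
orientation: [-0.001, 0.676, 0.737, -0.0]
wrist_force: [-0.1, -0.2, 0.5]
finger_gap: 0.0428
grip_force: 0.0
clock: 11.0
tcp_pos: [0.5538, -0.0239, 0.1048]
orientation: [-0.0, 0.676, 0.737, -0.0]
wrist_force: [0.4, 0.5, -0.7]
finger_gap: 0.0427
grip_force: 0.0
clock: 11.42
tcp_pos: [0.5437, 0.1105, 0.1767]
orientation: [0.001, 0.676, 0.737, 0.002]
wrist_force: [-0.5, 0.0, -0.2]
finger_gap: 0.0429
grip_force: 0.0
165 [[39, 105], [36, 105], [34, 104], [37, 103], [32, 105], [34, 120], [32, 119], [35, 117], [34, 114], [35, 101], [35, 72], [13, 60], [9, 88], [11, 93], [11, 92], [14, 92], [14, 92], [8, 91], [11, 92], [11, 92], [14, 92], [14, 92]]
180 [[36, 107], [36, 105], [36, 106], [38, 106], [36, 105], [30, 112], [32, 121], [35, 123], [36, 128], [36, 120], [38, 108], [39, 91], [20, 63], [14, 72], [11, 91], [16, 94], [16, 93], [14, 93], [14, 93], [14, 93], [14, 93], [11, 93]]
195 [[35, 108], [37, 109], [35, 108], [35, 109], [38, 107], [36, 105], [26, 120], [27, 125], [30, 137], [34, 136], [34, 127], [35, 117], [38, 100], [29, 70], [16, 64], [11, 90], [11, 94], [11, 93], [11, 94], [11, 93], [11, 94], [11, 94]]
```

View pics/m9.png

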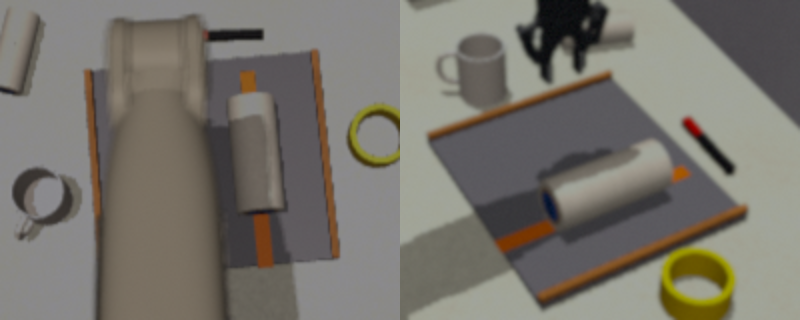

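The pictures show the roll lying over the strip, parallel to it: the strip emerges from under both ends, at top (262,140) and (271,215). I'll check that it's at rest and centred after a short wait, with the arm away.

```bash
python3 -m jog '[[0,0.03,0,0,0],[0,0.03,0,0,0],[0,0,0,0,0],[0,0,0,0,0],[0,0,0,0,0]]'
python3 -m jog '[[0,0,0,0,0],[0,0,0,0,0],[0,0,0,0,0],[0,0,0,0,0],[0,0,0,0,0]]' >/dev/null
python3 - <<'E'
from h import *
c=env.read_camera("top"); h=cv2.cvtColor(c["img"],cv2.COLOR_RGB2HSV)
for r in (165,180,195): print(r,h[r,250:262,1:].tolist(),h[r,276:284,1:].tolist())
print([pix2w(c,u,180,.05)[1].round(4) for u in (255.5,280)])
E
```

```text
clock: 11.93
tcp_pos: [0.5371, 0.1685, 0.1741]
orientation: [-0.0, 0.676, 0.737, -0.0]
wrist_force: [0.2, 0.0, 0.5]
finger_gap: 0.0426
grip_force: 0.0
165 [[9, 57], [9, 59], [9, 58], [9, 59], [17, 77], [36, 99], [37, 117], [36, 126], [32, 134], [29, 139], [24, 140], [16, 140]] [[37, 117], [35, 101], [32, 72], [8, 62], [11, 90], [11, 93], [11, 92], [11, 92]]
180 [[13, 60], [13, 60], [13, 60], [13, 60], [13, 59], [17, 59], [35, 94], [36, 113], [37, 125], [36, 133], [33, 138], [26, 140]] [[35, 131], [36, 121], [37, 110], [39, 91], [12, 62], [14, 73], [14, 92], [11, 94]]
195 [[13, 61], [13, 60], [8, 61], [9, 59], [13, 60], [13, 61], [9, 59], [35, 65], [36, 105], [36, 122], [34, 129], [35, 137]] [[29, 140], [34, 137], [36, 129], [37, 117], [38, 101], [36, 71], [8, 63], [11, 93]]
[np.float64(0.0275), np.float64(-0.049)]
```

Both edges agree: the axis is at y≈-0.011, the strip's centre is at -0.011, and the right edge has not moved between the two looks.

```bash
python3 -c "
from workcell import env; print(env.hand_in())"
```

```text
the job is handed in; nothing more can be done
None
```

I rolled the white roll onto the orange strip in five strokes along its top and handed the job in. By camera it lies still, parallel to the strip and within about 1 mm of its centre line; the mug, tape and marker look unmoved in the pictures, and no verdict came back.

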